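# Wedge up the slipped seed dispenser and hold it for the screws

## Task

The green seed dispenser has slipped down on its loosened screws and is sitting on the shelf. Hang the yellow basket out of the way by its handle on the steel hook beside the dispenser, then take the timber wedge and push it, thin edge first, in under the front of the dispenser until the dispenser just lifts clear of the shelf, by a few millimetres and no more. Finish while still gripping the wedge in place, so that the wedge alone carries the dispenser while I tighten the screws, and leave the brush, trowel, saucer and bottle where they are.

Things in the scene. Friction and masses are not known exactly. Their poses are not given: they have to be found in the camera images.
- upstand: Fixed timber board, 460 mm long, 350 mm high, corrugated iron behind, standing on the shelf; carries the dispenser and the hook. Origin on the shelf under the middle of the board's front face. x runs along the board, y points into it (the front faces -y), z up; place and yaw vary.
- hook_seat (a point): Trough of the steel hook where the axis of a hung handle bar comes to rest: 250 mm above the shelf, 75 mm in front of the board. Axes as the upstand's. The hook is an 8 mm round bar coming straight out of the board along the upstand's -y; nothing else stands out from the board within 100 mm to either side of it.
- hook_tip (a point): Top of the hook's upturned tip, 94 mm in front of the board and 17 mm above hook_seat. The handle bar passes over it from the front (the hook goes in under the bar, above the basket's rim), then is lowered into the trough.
- basket_handle (a point): Middle of the handle bar (axis) of the loose yellow basket standing in front of the dispenser. Basket 140 (x) by 100 (y) mm, rim 70 mm high, 130 to 210 g. Rigid arch handle from end to end; its top is a level round bar along x, 10 mm thick, axis 145 mm above the underside, straight for 52 mm each side of here. Hook goes under the middle, so grip about 30 mm to one side.
- dispenser (a joint): Height (m) by which the dispenser is lifted: 0 = sitting on the shelf, stop at 0.016. Green plastic hopper, white hinged flap in front, black roof; 140 mm wide, 105 mm deep, 225 mm high, 0.4 to 0.8 kg. It moves only straight up and down along the board on its slotted back plate and comes down by its weight.
- dispenser_lip (a point): Middle of the dispenser's lower front edge (axes as the upstand's); rises with it. It stands on two feet along its sides, 116 mm apart inside; between them the underside is 10 mm above the shelf when it sits, open in front, 105 mm deep to the board. Flap and roof stand out up to 15 mm further in front, 55 mm and more above the shelf.
- wedge_grip (a point): Where to grip the loose timber wedge: 35 mm from its thick end, mid width, 14.5 mm above its underside (28.6 mm thick here). x points along the wedge to the thin edge, z up. Wedge lies flat: 200 mm long, 40 mm wide (y), underside flat, top sloping evenly from 34 mm at the thick end to 3 mm at the thin edge; about 110 g.
- wedge_tip (a point): Middle of the wedge's thin edge, on its underside, 165 mm ahead of wedge_grip, same axes. Pushed square to the board, flat on the shelf, the wedge meets the lip with about 45 mm under the dispenser; from there each 10 mm of push lifts the dispenser 1.55 mm. The push takes up to about 20 N.
- brush: Grey plastic hand brush lying bristles down, 240 mm long (x), 46 mm wide, 57 mm high. Bystander.
- trowel: Stainless steel trowel with dark wooden handle, 300 mm long (x), 72 mm wide, 30 mm high. Bystander.
- saucer: Round terracotta saucer, 144 mm across, 24 mm high, on the shelf below the hook. Bystander.
- bottle: Blue plastic bottle with white pump top, 66 mm across, 193 mm high. Bystander.

How it is judged:
On the way, in this order (a step that is already met when the one before it is completed fails the run):
1. the basket hangs on the hook by its handle and has been let go (contact force between basket and hook above 0.5 N and distance between basket_handle and hook_seat below 0.045 m and contact force between basket and the fingers below 0.1 N and contact force between basket and the arm below 0.1 N), for 0.3 s.
2. the wedge, and nothing else, has begun to lift the dispenser off the shelf (value of joint dispenser above 0.001 m and contact force between wedge and dispenser above 1 N and contact force between dispenser and the fingers below 0.3 N and contact force between dispenser and the arm below 0.3 N), for 0.1 s.
At the end, for the whole second after the job is handed in: Dispenser held 1.5 to 7 mm off the shelf by the wedge alone (wedge bears on it with over 1 N, robot does not touch it), the fingers still gripping the wedge (over 2 N), thin edge in on the shelf; basket hanging at rest and upright on the hook (bar within 45 mm of its seat), not touched (all of step 1 and angle between basket_handle's own z axis and vertical below 0.3 rad and linear speed of basket below 0.06 m/s and contact force between wedge and dispenser above 1 N and contact force between dispenser and the fingers below 0.3 N and contact force between dispenser and the arm below 0.3 N and value of joint dispenser between 0.0015 and 0.007 m and contact force between wedge and the fingers above 2 N and height (world z) of wedge_tip below 0.008 m); the arm keeps its last pose, push and grip.
It fails at once if the brush is disturbed (moved over 25 mm) (distance of brush from where it was at the start of the episode above 0.025 m).
It fails at once if the trowel is disturbed (moved over 25 mm) (distance of trowel from where it was at the start of the episode above 0.025 m).
It fails at once if the saucer is disturbed (moved over 25 mm) (distance of saucer from where it was at the start of the episode above 0.025 m).
It fails at once if the bottle is disturbed (moved over 25 mm) (distance of bottle from where it was at the start of the episode above 0.025 m).
It also fails if it takes over 61 s, if anything falls off the work surface, if the arm or the gripper's body presses on something with over 40 N, if the wrist force passes 120 N, or if a joint passes its speed limit or range.

## Robot

A 6-joint arm with a two-finger parallel gripper is mounted at the origin on the work surface. World frame = base frame: x ahead of the robot, y to its left, z up, the work surface at z = 0. Lengths are in m, angles in rad, forces in N, time in s.
With the tool pointing down it reaches from about 0.35 to 0.775 m from the base axis. Payload 7.3 kg.
Tool frame: the origin (TCP) lies at the very end of the fingers, on their centre line; the grasp point (between the pads) lies 19 mm behind it (robot.pinch_z is the distance from the TCP to the grasp point, in m); z points along the fingers, y is the line along which they close (so a half turn about z gives the same grasp; the last joint's range is limited). The gripper opens to 92 mm and grips with 3 to 60 N. Pads are 19 mm wide; open, the fingers measure 130 mm over their backs; the gripper's body (75 mm by 190 mm) begins 47 mm behind the grasp point.
Start: joints at [1.203, 0.342, 1.524, -0, 1.275, -0.146], TCP at [0.115, 0.512, 0.227] pointing down, gripper open.
Joint ranges: [-2.53, 2.53], [-0.77, 2.02], [0.04, 2.7], [-1, 4.14], [0.28, 2.66], [-3.11, 3.11]. Speed limits (rad/s): [2.57, 2.57, 3.14, 3.14, 3.14, 3.14].

## Interface

Orientations are given as [roll, pitch, yaw] about the fixed x, y, z axes, in that order (R = Rz(yaw) Ry(pitch) Rx(roll)).
In Python, from cell import robot gives the robot as it stands.
- The arm moves only by the tool move_arm, never from a script. Its argument "motion" is a list of rows, each a list of 6 numbers: the shift along the tool's x, y, z in units of 0.1 m (1.0 is 0.1 m), then the turn, a rotation vector about the tool's x, y, z in units of pi rad (1.0 is pi rad). In form: [[dx, dy, dz, rx, ry, rz], ...]. A call has 1 to 12 rows; each row is the pose to reach, as a shift and turn from the pose commanded when the call began, along the tool's axes at that moment, turning the shorter way round; what a row does not reach only later rows make up. A row lasts 1/8 s, in which the tool goes at most 62.5 mm and 10.7 degrees, less where a joint would pass 70% of its speed; a pose out of reach is approached as far as the arm can. A call with a number of a shift or a turn outside -1 to 1 is refused whole. A call with a gripper value outside its range is refused whole. "fingers" is the opening, from -1 (shut) to 1 (fully open), set as the call begins (left out, the last holds). The fingers move at their own pace and stop on an object; "newtons" is the grip in N (left out, the last holds). Time passes only in rows, so rows that repeat a pose let the fingers close. It gives the time, the measured TCP pose, the force, the opening and the grip force at its end, in the units of the state.
- robot.observe(): the state, without advancing time (a new reading comes with each control period).
- robot.read_camera(name): name is "scene" or "top" or "wrist"; returns a dict with "image" (420x560x3 uint8, red, green, blue), "range_z" (420x560 float32, m along the optical axis (not along the pixel's ray), 0 where there is no reading), "vfov" (degrees; the focal length in pixels is half the picture's height over the tangent of half this angle, whatever the lens; pixels are square), "cx", "cy" (the principal point, pixels), "extrinsics" (4x4, takes a point from camera to world coordinates); the wrist camera has in their place "hand_eye" (4x4, takes a point from camera to tool coordinates, whose origin is the TCP and whose axes are the flange's). Camera axes: x right, y up, looking along -z (the intrinsics and any distortion apply to the point x, -y, -z); pixel columns grow to the right and rows downward; lengths in m; the calibration is good to about 2 mm. The wrist camera is an equidistant fisheye: a pixel r from the principal point sees the ray r / f radians off the axis. A picture is of the moment at which its call begins: read the wrist's pose just before it.
- robot.hand_in(): hands the job in; it is judged then, once.
The state is a dict: "time": time; "qpos": joint angles; "qvel": joint speeds; "joint_efforts": joint torques, N m; "tool_pos": TCP position; "tool_rot": TCP orientation; "contact_force": force on the tool from outside, world axes, zero at the start; "torque": the same for the moment, N m; "opening": finger opening in m; "grip_force": force on a finger pad.
Only numpy, scipy, OpenCV 4.12 (cv2) and the standard library are available. Lean on these libraries where they do the work, as an engineer would, in place of code of your own. Each camera call takes 0.05 s, during which the arm holds its last target. There are 200 camera calls.

## Working session

There is one attempt and no reset: what is moved stays moved. The work goes in short steps, Python scripts to look and compute and a tool call to move; the robot and the scene stay as the last step left them, time stands still between calls to the robot, and variables do not carry over. Pictures are saved under pics/ and viewed, at most 10 in all, crops included, and the job is handed in when it is done.

Besides the shell and the picture viewer there is one more tool, called after "Emit:" as a command line: name --pt "numbers of a row" for each row, then --argument value for the rest. move_arm: Moves the arm, as the interface text tells. Shifts and turns lie within -1 to 1; 1 stands for 0.1 m of shift or pi rad of turn. Its arguments: {"type":"object","properties":{"motion":{"type":"array"},"fingers":{"type":"number"},"newtons":{"type":"number"}},"required":["motion"]}

```bash
ls; mkdir -p pics
cat > h.py <<'E'
import numpy as np,cv2
from cell import robot
from scipy.spatial.transform import Rotation as R
def cloud(n):
    c=robot.read_camera(n); z=c["range_z"]; h,w=z.shape
    f=h/2/np.tan(np.radians(c["vfov"])/2)
    v,u=np.mgrid[:h,:w]
    P=np.stack([(u-c["cx"])/f*z,-(v-c["cy"])/f*z,-z,np.ones_like(z)],-1)@np.array(c["extrinsics"]).T
    P=P[...,:3]; P[z==0]=np.nan
    return c["image"],P
E
python3 - <<'E'
from h import *
for n in("scene","top"):
    im,P=cloud(n); np.savez(n,im=im,P=P)
    cv2.imwrite(f"pics/{n}.png",im[...,::-1])
c=robot.read_camera("top");print(c.keys(),c["extrinsics"])
print(robot.observe())
E
```

```text
pics
dict_keys(['image', 'range_z', 'vfov', 'cx', 'cy', 'extrinsics']) [[-0.00705397  0.99446488 -0.10483242  0.4406086 ]
 [-0.99995656 -0.00765366 -0.0053193  -0.05918017]
 [-0.00609221  0.10479035  0.99447567  1.68408684]
 [ 0.          0.          0.          1.        ]]
{'time': 0.15, 'qpos': array([ 1.20298755e+00,  3.42577560e-01,  1.52475468e+00,  3.45599439e-05,
        1.27539745e+00, -1.46002385e-01]), 'qvel': array([ 0.00090757, -0.00255727, -0.00096865,  0.00084928, -0.00071908,
        0.00067544]), 'joint_efforts': array([ 1.24934144e-03, -4.31472552e+01, -2.44352299e+01,  7.17449212e-02,
        5.37574792e-02, -9.32800504e-05]), 'tool_pos': array([0.11536207, 0.51187821, 0.22621187]), 'tool_rot': array([-3.14047252e+00, -1.98121010e-04,  2.91977607e+00]), 'contact_force': array([ 0.16303107, -0.14841215, -0.61037942]), 'torque': array([ 0.00413862, -0.0238213 , -0.01419324]), 'grip_force': 0.0, 'opening': 0.09160199050085006}
```

View pics/scene.png

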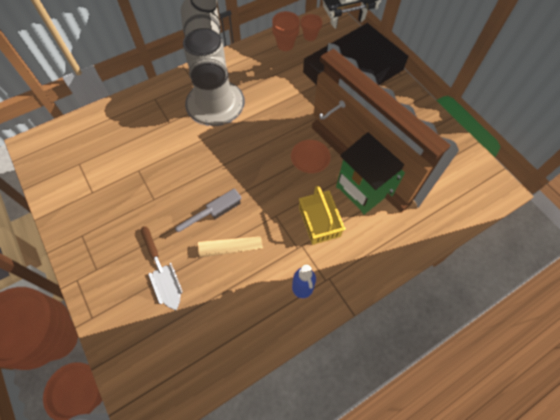

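View pics/top.png

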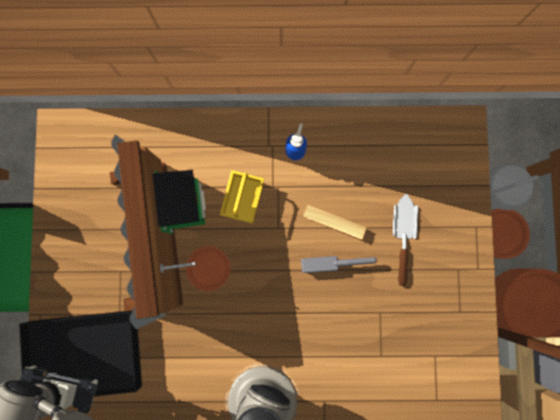

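The scene and top pictures both show the board with its front to the right in the top view. In the top view the dispenser is at (180,198), hook at (178,267), saucer (208,268), basket (243,196), wedge (335,223) with its thick and thin ends still to be told apart, brush (338,264), trowel (404,235) and bottle (297,146).

```bash
cat > m.py <<'E'
from h import *
np.set_printoptions(precision=4,suppress=True)
D={n:np.load(n+".npz") for n in("scene","top")}
for n,d in D.items():
    im,P=d["im"].astype(int),d["P"]; r,g,b=im[...,0],im[...,1],im[...,2]
    X,Y,Z=P[...,0],P[...,1],P[...,2]
    print("==",n,"table z",np.nanmedian(Z[(abs(Z)<.03)]))
    ws=(X>0.1)&(X<.95)&(Y>-.6)&(Y<.5)
    m=ws&(r>130)&(g>110)&(b<60)&(g>.7*r)&(Z>.005)&(Z<.17)
    print("basket n",m.sum(),"zmax",np.nanmax(Z[m]))
    h=m&(Z>.135); q=P[h]; c=q.mean(0); 
    if len(q)>3: print(" bar",len(q),c,cv2.minAreaRect(q[:,:2].astype(np.float32)))
    print(" rim rect",cv2.minAreaRect(P[m&(Z>.055)&(Z<.08)][:,:2].astype(np.float32)))
    # blobs above table
    a=(ws&(Z>.004)&(Z<.4)).astype(np.uint8)
    k,l,s,_=cv2.connectedComponentsWithStats(a)
    for i in range(1,k):
        if s[i,4]>60:
            q=P[l==i]; print(i,s[i],"c",np.median(q,0),"zmax",q[:,2].max(),im[l==i].mean(0).round(),cv2.minAreaRect(q[:,:2].astype(np.float32)))
    t=ws&(abs(Z-.35)<.012)&(Y>.05); q=P[t][:,:2].astype(np.float32)
    print("board top",len(q),cv2.minAreaRect(q))
E
python3 m.py
```

```text
== scene table z 0.00042857641553761816
basket n 578 zmax 0.15251473140739624
 bar 38 [0.6426 0.0556 0.1464] ((0.6420204639434814, 0.05577477812767029), (0.007055527064949274, 0.12383786588907242), 71.88220977783203)
 rim rect ((0.6361240744590759, 0.06011674553155899), (0.1036882996559143, 0.13783161342144012), 74.42254638671875)
1 [326   0  27  28 384] c [0.1275 0.4505 0.3222] zmax 0.34909377883825154 [85. 81. 75.] ((0.12190035730600357, 0.45738446712493896), (0.08805067837238312, 0.03975111246109009), 82.5077133178711)
2 [  289    43   170   171 14746] c [0.5804 0.2844 0.2246] zmax 0.3554559849815586 [83. 64. 47.] ((0.4446278512477875, 0.2811368405818939), (0.6748268604278564, 0.3577239513397217), 3.4162521362304688)
703 [ 296  183   49   63 1483] c [0.6386 0.0613 0.0404] zmax 0.15392680056917074 [164. 135.  55.] ((0.6110550165176392, 0.07678000628948212), (0.12888599932193756, 0.22210319340229034), 75.09393310546875)
773 [175 188  67  44 818] c [ 0.4367 -0.2071  0.0498] zmax 0.06359566456933008 [139. 129. 127.] ((0.41683149337768555, -0.24232454597949982), (0.0723486989736557, 0.
[... 1946 characters left out ...]
c [ 0.5576 -0.2451  0.0191] zmax 0.04152786964377353 [232. 199. 131.] ((0.5611029267311096, -0.2432660609483719), (0.21234560012817383, 0.07074427604675293), 72.49457550048828)
2597 [299 249  83  28 871] c [ 0.4301 -0.2119  0.0508] zmax 0.06536755541740713 [140. 132. 128.] ((0.43381133675575256, -0.24861963093280792), (0.0646105408668518, 0.26573410630226135), 9.005266189575195)
4904 [ 50 377  47  27 737] c [0.1251 0.4613 0.3373] zmax 0.3998236428364079 [77. 76. 71.] ((0.11904354393482208, 0.4592265486717224), (0.08916733413934708, 0.045769721269607544), 79.82603454589844)
board top 4283 ((0.42234715819358826, 0.3394065499305725), (0.21039029955863953, 0.6781933307647705), 79.41914367675781)
```

```bash
cat > m2.py <<'E'
from h import *
np.set_printoptions(precision=4,suppress=True)
d=np.load("scene.npz");P=d["P"];im=d["im"].astype(int)
t=np.load("top.npz");T=t["P"];imt=t["im"].astype(int)
# board front via RANSAC vertical line on points z .1-.33
def ransac(q,tol=.004,it=800):
    rng=np.random.default_rng(0);best=None
    for _ in range(it):
        a,b=q[rng.choice(len(q),2,False)]
        n=np.array([-(b-a)[1],(b-a)[0]]);L=np.linalg.norm(n)
        if L<.05: continue
        m=abs((q-a)@n/L)<tol
        if best is None or m.sum()>best.sum(): best=m
    c=q[best].mean(0);v=np.linalg.svd(q[best]-c)[2][0]
    return c,v*np.sign(v[0]),best
for nm,A in(("scene",P),("top",T)):
    m=(A[...,2]>.05)&(A[...,2]<.335)&(A[...,0]>.25)&(A[...,0]<.8)&(A[...,1]>.1)&(A[...,1]<.45)
    if nm=="scene": ii=im
    else: ii=imt
    br=m&(ii[...,0]>ii[...,1]*1.15)
    q=A[br]
    c,v,b=ransac(q[:,:2]); pr=(q[b][:,:2]-c)@v
    print(nm,"board face",len(q),b.sum(),c,v,np.degrees(np.arctan2(v[1],v[0])),"ends",c+v*pr.min(),c+v*pr.max())
    # hook pts: in front of face by >15mm, z .22-.3
    n=np.array([v[1],-v[0]]) # toward robot (-y)
    off=(A[...,:2]-c)@n; al=(A[...,:2]-c)@v
    hk=m&(off>.012)&(off<.12)&(A[...,2]>.2)&(A[...,2]<.3)&(A[...,0]<.53)
    print(" hook",hk.sum(),A[hk].mean(0) if hk.any() else 0, "along",np.percentile(al[hk],[0,10,50,90,100]),"off",off[hk].min(),off[hk].max(),"z",np.percentile(A[hk][:,2],[0,50,100]))
    v_,u_=np.where(hk); print("   px",u_.min(),u_.max(),v_.min(),v_.max())
    far=hk&(off>.085); print("   tip",far.sum(),A[far].mean(0))
    # green
    g=(ii[...,1]>ii[...,0]*1.3)&(ii[...,1]>ii[...,2]*1.2)&(A[...,1]<.35)&(A[...,0]>.3)&(A[...,0]<.9)&(A[...,2]>-.01)&(A[...,2]<.24)
    print(" green",g.sum(),"along",np.percentile(al[g],[1,5,50,95,99]),"off",np.percentile(off[g],[1,50,95,99]),"z",np.percentile(A[g][:,2],[0,1,99]))
    bk=(ii.max(-1)<45)&(A[...,2]>.2)&(A[...,2]<.26)&(off>0)&(off<.15)&(al>0)
    print(" roof",bk.sum(),"al",np.percentile(al[bk],[1,99]),"off",np.percentile(off[bk],[1,99]))
for nm,A,ii in(("scene",P,im),("top",T,imt)):
    w=(A[...,2]>.004)&(A[...,2]<.045)&(A[...,0]>.48)&(A[...,0]<.66)&(A[...,1]>-.36)&(A[...,1]<-.12)&(ii[...,0]>190)&(ii[...,2]>80)
    q=A[w];c,s=cv2.PCACompute(q[:,:2].astype(np.float64),None)
    e=s[0];e=e*np.sign(e[1]);a=(q[:,:2]-c[0])@e
    r=cv2.minAreaRect(q[:,:2].astype(np.float32))
    print(nm,"wedge",w.sum(),c,"dir",e,np.degrees(np.arctan2(e[1],e[0])),"range",np.percentile(a,[0,1,99,100]),"slope",np.polyfit(a,q[:,2],1),"z",q[:,2].min(),q[:,2].max(),r)
    y=(ii[...,0]>110)&(ii[...,1]>90)&(ii[...,2]<70)&(ii[...,1]>.7*ii[...,0])&(abs(A[...,0]-.635)<.12)&(abs(A[...,1]-.06)<.12)
    h=y&(A[...,2]>.142)&(A[...,2]<.156);q=A[h];c,v,b=ransac(q[:,:2],.006)
    rim=A[y&(A[...,2]>.06)&(A[...,2]<.078)]
    pr=(q[b][:,:2]-c)@v
    print("bar",len(q),b.sum(),c,np.degrees(np.arctan2(v[1],v[0])),"mid",c+v*(pr.min()+pr.max())/2,pr.max()-pr.min(),"z",q[:,2].mean(),"rim",cv2.minAreaRect(rim[:,:2].astype(np.float32)))
E
python3 m2.py
```

```text
scene board face 6608 3581 [0.5221 0.284 ] [0.9913 0.1317] 7.5700993112440225 ends [0.2979 0.2542] [0.7578 0.3153]
 hook 69 [0.4285 0.2129 0.249 ] along [-0.1077 -0.1053 -0.1021 -0.0994 -0.0974] off 0.013765181296498858 0.09669438507996635 z [0.2381 0.2477 0.2684]
   px 319 339 104 118
   tip 15 [0.4334 0.1783 0.2573]
 green 941 along [0.028  0.0361 0.1577 0.1741 0.18  ] off [0.002  0.103  0.1111 0.1135] z [0.0103 0.0157 0.1953]
 roof 1761 al [0.02   0.1674] off [0.0047 0.1138]
top board face 3054 2072 [0.5    0.2821] [0.9913 0.1315] 7.55829457242513 ends [0.3002 0.2556] [0.7568 0.3162]
 hook 89 [0.4262 0.2182 0.2491] along [-0.0854 -0.0847 -0.0814 -0.0785 -0.0775] off 0.012121434872490837 0.09767029106952714 z [0.2375 0.2484 0.2687]
   px 164 194 262 268
   tip 11 [0.4317 0.1799 0.2608]
 green 416 along [0.0244 0.0286 0.0441 0.1616 0.1956] off [0.0028 0.0941 0.1135 0.1144] z [0.0009 0.0045 0.2196]
 roof 2094 al [0.0378 0.1856] off [0.0035 0.1128]
scene wedge 956 [[ 0.563  -0.2391]] dir [0.3495 0.9369] 69.54319399463957 range [-0.1254 -0.1003  0.1136  0.1399] slope [-0.1163  0.0166] 
[... 173 characters left out ...]
5] -15.430497277492615 mid [0.6395 0.0569] 0.11807552519212669 z 0.14803683214227098 rim ((0.6396240592002869, 0.06020873039960861), (0.10644308477640152, 0.14601470530033112), 74.82815551757812)
top wedge 1093 [[ 0.5646 -0.2322]] dir [0.3896 0.921 ] 67.07109871103148 range [-0.1119 -0.0994  0.1201  0.1313] slope [-0.1102  0.0157] z 0.004012678471023712 0.04152786964377353 ((0.5658400654792786, -0.23450297117233276), (0.23350931704044342, 0.17586280405521393), 86.33056640625)
bar 63 63 [0.6389 0.0602] -15.391841756666002 mid [0.6379 0.0604] 0.12297538369636041 z 0.14783465784014857 rim ((0.6387292742729187, 0.061158210039138794), (0.10558732599020004, 0.14623574912548065), 74.58451080322266)
```

```bash
cat >> h.py <<'E'
np.set_printoptions(precision=4,suppress=True)
O=np.array([.528,.2853,0]); V=np.array([.9913,.1316,0]); N=np.array([.1316,-.9913,0])  # along board, out of board
SEAT=O-.109*V+.075*N+[0,0,.25]; LIP=O+.0855*V+.105*N
BY=np.radians(7.56)
def tilt(bar_yaw,th,flip=1):
    "tool pose whose y is normal to a bar of that yaw, leaning th from vertical, pointing to the board side"
    v=np.array([np.cos(bar_yaw),np.sin(bar_yaw),0]); inn=np.array([-v[1],v[0],0])
    z=np.sin(th)*inn-np.cos(th)*np.array([0,0,1]); x=flip*v
    return np.stack([x,np.cross(z,x),z],1)
def pose():
    s=robot.observe(); return np.array(s["tool_pos"]),R.from_euler("xyz",s["tool_rot"]).as_matrix()
def row(tp,tR,p=None,Rm=None):
    if p is None: p,Rm=pose()
    d=Rm.T@(np.array(tp)-p)/.1; w=R.from_matrix(Rm.T@tR).as_rotvec()/np.pi
    return np.r_[d,w].round(3)
E
python3 - <<'E'
from h import *
q=robot.observe()["qpos"]; p,Rm=pose()
base=lambda q:(R.from_euler("ZYZYZ",[q[0],q[1]+q[2],q[3],q[4],q[5]])).as_matrix()
C=base(q).T@Rm; print(C)
for nm,by,q1 in(("pick",np.radians(-15.4),.1),("hang",BY,.43)):
  for th in(35,45):
    for fl in(1,-1):
      for pit in (1.6,2.0):
        M=R.from_euler("ZY",[q1,pit]).as_matrix().T@tilt(by,np.radians(th),fl)@C.T
        e=R.from_matrix(M).as_euler("ZYZ"); print(nm,th,fl,pit,"q4-6",e)
print(SEAT,LIP)
for wp in [(.16,.45,.32),(.23,.38,.41),(.32,.30,.45),(.41,.22,.45),(.5,.14,.43),(.56,.02,.33)]: print(wp,row(wp,Rm))
E
```

```text
Traceback (most recent call last):
  File "scipy/spatial/transform/_rotation.pyx", line 1413, in scipy.spatial.transform._rotation.Rotation.from_euler
ValueError: Expected axis specification to be a non-empty string of upto 3 characters, got ZYZYZ
```

Run:
```python
from h import *
q=robot.observe()["qpos"]; p,Rm=pose()
base=(R.from_euler("ZY",[q[0],q[1]+q[2]])*R.from_euler("ZYZ",q[3:])).as_matrix()
C=base.T@Rm; print(C)
for nm,by,q1 in(("pick",np.radians(-15.4),.1),("hang",BY,.43)):
  for th in(35,45):
    for fl in(1,-1):
      for pit in (1.6,2.0):
        M=R.from_euler("ZY",[q1,pit]).as_matrix().T@tilt(by,np.radians(th),fl)@C.T
        e=R.from_matrix(M).as_euler("ZYZ"); print(nm,th,fl,pit,"q4-6",e)
print(SEAT,LIP)
for wp in [(.16,.45,.32),(.23,.38,.41),(.32,.30,.45),(.41,.22,.45),(.5,.14,.43),(.56,.02,.33)]: print(wp,row(wp,Rm))
```

```text
[[ 0. -1.  0.]
 [ 1.  0.  0.]
 [-0.  0.  1.]]
pick 35 1 1.6 q4-6 [0.5822 1.3381 1.861 ]
pick 35 1 2.0 q4-6 [0.6821 1.0135 1.6059]
pick 35 -1 1.6 q4-6 [ 0.5822  1.3381 -1.2806]
pick 35 -1 2.0 q4-6 [ 0.6821  1.0135 -1.5357]
pick 45 1 1.6 q4-6 [0.7561 1.2918 1.8168]
pick 45 1 2.0 q4-6 [0.8876 1.0169 1.4973]
pick 45 -1 1.6 q4-6 [ 0.7561  1.2918 -1.3248]
pick 45 -1 2.0 q4-6 [ 0.8876  1.0169 -1.6443]
hang 35 1 1.6 q4-6 [0.5928 1.3773 1.8008]
hang 35 1 2.0 q4-6 [0.6824 1.0541 1.5478]
hang 35 -1 1.6 q4-6 [ 0.5928  1.3773 -1.3408]
hang 35 -1 2.0 q4-6 [ 0.6824  1.0541 -1.5938]
hang 45 1 1.6 q4-6 [0.7674 1.3406 1.764 ]
hang 45 1 2.0 q4-6 [0.882  1.0666 1.4501]
hang 45 -1 1.6 q4-6 [ 0.7674  1.3406 -1.3776]
hang 45 -1 2.0 q4-6 [ 0.882   1.0666 -1.6915]
[0.4298 0.1966 0.25  ] [0.6266 0.1925 0.    ]
(0.16, 0.45, 0.32) [-0.571 -0.506 -0.937  0.     0.     0.   ]
(0.23, 0.38, 0.41) [-1.408 -1.036 -1.837  0.     0.     0.   ]
(0.32, 0.3, 0.45) [-2.462 -1.619 -2.237  0.     0.     0.   ]
(0.41, 0.22, 0.45) [-3.516 -2.202 -2.236  0.     0.     0.   ]
(0.5, 0.14, 0.43) [-4.57  -2.784 -2.036  0.     0.     0.   ]
(0.56, 0.02, 0.33) [-5.419 -3.821 -1.035  0.     0.     0.   ]
```

Emit:
move_arm --pt "-0.57 -0.5 -0.94 0 0 0" --pt "-0.57 -0.5 -0.94 0 0 0" --pt "-0.57 -0.5 -0.94 0 0 0"

```text
time: 0.52
tool_pos: [0.1618, 0.4507, 0.3243]
tool_rot: [3.135, 0.002, 2.917]
contact_force: [-0.1, -0.3, -0.4]
opening: 0.0919
grip_force: 0.0
```

Emit:
move_arm --pt "-0.8 -0.5 -1 0 0 0" --pt "-0.8 -0.5 -1 0 0 0" --pt "-0.8 -0.5 -1 0 0 0"

```text
time: 0.9
tool_pos: [0.2285, 0.384, 0.4226]
tool_rot: [3.138, 0.002, 2.917]
contact_force: [-0.1, 1.7, 0.4]
opening: 0.0919
grip_force: 0.0
```

Emit:
move_arm --pt "-1 -0.58 -0.3 0 0 0" --pt "-1 -0.58 -0.3 0 0 0" --pt "-1 -0.58 -0.3 0 0 0"

```text
time: 1.27
tool_pos: [0.3139, 0.3046, 0.4496]
tool_rot: [-3.14, -0.001, 2.915]
contact_force: [-0.8, 0.9, -0.5]
opening: 0.0917
grip_force: 0.0
```

Emit:
move_arm --pt "-1 -0.6 0 0 0 0" --pt "-1 -0.6 0 0 0 0" --pt "-1 -0.6 0 0 0 0"

```text
time: 1.65
tool_pos: [0.3975, 0.2246, 0.4483]
tool_rot: [-3.139, -0.004, 2.916]
contact_force: [-0.4, 0.2, -1.0]
opening: 0.092
grip_force: 0.0
```

Emit:
move_arm --pt "-1 -0.8 0 0 0 0" --pt "-1 -0.8 0 0 0 0" --pt "-1 -0.8 0 0 0 0"

```text
time: 2.02
tool_pos: [0.4773, 0.1246, 0.4484]
tool_rot: [-3.141, -0.004, 2.917]
contact_force: [-0.7, 0.5, 0.5]
opening: 0.0916
grip_force: 0.0
```

Run:
```python
from h import *
by=np.radians(-15.4); T=tilt(by,np.radians(40),-1); v=np.array([np.cos(by),np.sin(by),0])
p,Rm=pose(); print(p,robot.observe()["qpos"])
g=np.array([.6385,.059,.145])-.03*v   # grip point
G=g+T[:,2]*.019; print("TCP goal",G)
a=G-T[:,2]*.10; print("appr",a,row(a,T)); print("then",row(G,T,a,T))
```

```text
[0.4773 0.1246 0.4484] [ 0.0997  0.2177  1.1018  0.0002  1.826  -1.2464]
TCP goal [0.6128 0.0787 0.1304]
appr [0.5958 0.0168 0.207 ] [-1.404 -0.785  2.409 -0.223 -0.006  0.013]
then [ 0. -0.  1.  0.  0.  0.]
```

Emit:
move_arm --pt "-0.35 -0.4 0.5 -0.055 0 0" --pt "-0.7 -0.8 1.0 -0.11 0 0" --pt "-0.7 -0.8 1.0 -0.165 0 0.01" --pt "-0.7 -0.8 1.0 -0.223 -0.006 0.013" --pt "-0.7 -0.8 1.0 -0.223 -0.006 0.013"

```text
time: 2.65
tool_pos: [0.5258, 0.0325, 0.3486]
tool_rot: [2.439, -0.003, 2.874]
contact_force: [-0.1, -0.3, -0.2]
opening: 0.0916
grip_force: 0.0
```

```bash
cat > goal.py <<'E'
from h import *
by=np.radians(-15.4); T=tilt(by,np.radians(40),-1); v=np.array([np.cos(by),np.sin(by),0])
G=np.array([.6385,.059,.145])-.03*v+T[:,2]*.019
a=G-T[:,2]*.10; print(pose()[0],row(a,T))
E
python3 goal.py
```

```text
[0.5258 0.0325 0.3486] [-0.721 -0.888  1.1    0.001 -0.001 -0.   ]
```

Emit:
move_arm --pt "-0.36 -0.44 0.5 0 0 0" --pt "-0.72 -0.89 1.0 0 0 0" --pt "-0.72 -0.89 1.0 0 0 0" --pt "-0.72 -0.89 1.0 0 0 0"

```text
time: 3.15
tool_pos: [0.5957, 0.0124, 0.216]
tool_rot: [2.442, -0.0, 2.88]
contact_force: [-0.8, -0.2, 1.0]
opening: 0.092
grip_force: 0.0
```

```bash
python3 - <<'E'
from h import *
p,Rm=pose()
c=robot.read_camera("wrist"); cv2.imwrite("pics/w1.png",c["image"][...,::-1])
im=c["image"].astype(int); z=c["range_z"]; h,w=z.shape
f=h/2/np.radians(c["vfov"]/2) ; f2=h/2/np.tan(np.radians(c["vfov"])/2); print(c["vfov"],f,f2)
f=f2
vv,uu=np.mgrid[:h,:w]; x=uu-c["cx"]; y=vv-c["cy"]; r=np.hypot(x,y); th=r/f
k=np.where(r>0,np.tan(th)/np.maximum(r,1e-9),1/f)*z
P=np.stack([x*k,-y*k,-z,np.ones_like(z)],-1)@np.array(c["hand_eye"]).T
P=P[...,:3]@Rm.T+p
m=(im[...,0]>110)&(im[...,1]>.7*im[...,0])&(im[...,2]<80)&(z>0)&(th<1.3)
q=P[m]; print(m.sum(),q.min(0),q.max(0))
b=q[(q[:,2]>.138)&(q[:,2]<.16)]; print(len(b),b.mean(0),cv2.minAreaRect(b[:,:2].astype(np.float32)))
E
python3 goal.py
```

```text
65.70646984690485 366.2383240427295 325.19226210127806
53791 [ 0.3601 -0.3134 -0.2024] [1.2243 1.2097 0.5445]
1237 [0.626  0.0682 0.1468] ((0.9310567378997803, 0.48126402497291565), (1.0723986625671387, 0.3363165259361267), 41.65716552734375)
[0.5959 0.012  0.2177] [ 0.014 -0.034  0.111  0.001 -0.001  0.002]
```

View pics/w1.png

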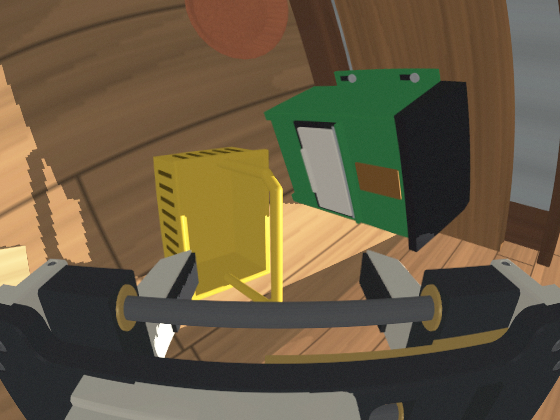

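The wrist view shows the handle bar (column ~275) running centred between the fingertips (columns 195 and 362), with its near end hidden by the gripper rod.

Emit:
move_arm --pt "0 -0.03 0.3 0 0 0" --pt "0.01 -0.03 0.6 0 0 0" --pt "0.01 -0.03 0.9 0 0 0" --pt "0.01 -0.03 1.0 0 0 0" --pt "0.01 -0.03 1.0 0 0 0" --fingers 0.4

```text
time: 3.82
tool_pos: [0.6117, 0.0704, 0.1402]
tool_rot: [2.441, 0.005, 2.877]
contact_force: [-0.0, 0.1, 0.2]
opening: 0.0643
grip_force: 0.0
```

Emit:
move_arm --pt "0 0 0.11 0 0 0" --pt "0 0 0.11 0 0 0"

```text
time: 4.08
tool_pos: [0.6134, 0.0766, 0.1304]
tool_rot: [2.441, 0.003, 2.876]
contact_force: [0.2, -0.7, -0.7]
opening: 0.0645
grip_force: 0.0
```

Emit:
move_arm --pt "0 0 0 0 0 0" --pt "0 0 0 0 0 0" --pt "0 0 0 0 0 0" --pt "0 0 0 0 0 0" --pt "0 0 0 0 0 0" --pt "0 0 0 0 0 0" --fingers -1 --newtons 40

```text
time: 4.82
tool_pos: [0.6138, 0.0775, 0.1319]
tool_rot: [2.437, 0.004, 2.876]
contact_force: [-0.2, 2.3, 4.4]
opening: 0.0092
grip_force: 36.1
```

Run:
```python
from h import *
p,Rm=pose(); print(p,p-Rm[:,2]*.019,robot.observe()["qpos"])
print("up 0.1",row(p+[-.02,-.02,.09],Rm))
```

```text
[0.6138 0.0775 0.1319] [0.6105 0.0656 0.1464] [-0.3472  0.6093  1.6005  0.7885  1.1433 -2.0731]
up 0.1 [ 0.137  0.396 -0.845  0.     0.     0.   ]
```

Emit:
move_arm --pt "0.03 0.1 -0.2 0 0 0" --pt "0.07 0.2 -0.42 0 0 0" --pt "0.1 0.3 -0.64 0 0 0" --pt "0.137 0.396 -0.845 0 0 0" --pt "0.137 0.396 -0.845 0 0 0"

```text
time: 5.45
tool_pos: [0.594, 0.0558, 0.2226]
tool_rot: [2.442, 0.008, 2.875]
contact_force: [-0.5, -0.6, -2.4]
opening: 0.0089
grip_force: 40.0
```

```bash
cat > hang.py <<'E'
from h import *
import sys
T=tilt(BY,np.radians(40),-1)
def tcp(off,z,al=-.109): return O+al*V+off*N+[0,0,z]-.03*V+T[:,2]*.019
p,Rm=pose(); s=robot.observe(); print(p,s["opening"],s["grip_force"],s["qpos"])
g=p-Rm[:,2]*.019; print("grip al,off,z",(g-O)@V,(g-O)@N,g[2])
for a in sys.argv[1:]:
    t=tcp(*map(float,a.split(","))); print(a,row(t,T))
E
python3 hang.py .15,.292 .15,.292,-.07
python3 - <<'E'
from h import *
im,P=cloud("scene"); cv2.imwrite("pics/s2.png",cv2.resize(im[100:310,180:460,::-1],None,fx=2.5,fy=2.5))
E
```

```text
[0.594  0.0558 0.2226] 0.0088790481887071 40.00129580497742 [-0.3944  0.472   1.5514  0.7255  1.3014 -1.9691]
grip al,off,z 0.030419238298108428 0.2473954644811083 0.23713937511478184
.15,.292 [ 1.984  0.539 -0.283  0.     0.084 -0.096]
.15,.292,-.07 [ 1.624  0.653 -0.184  0.     0.084 -0.096]
```

View pics/s2.png

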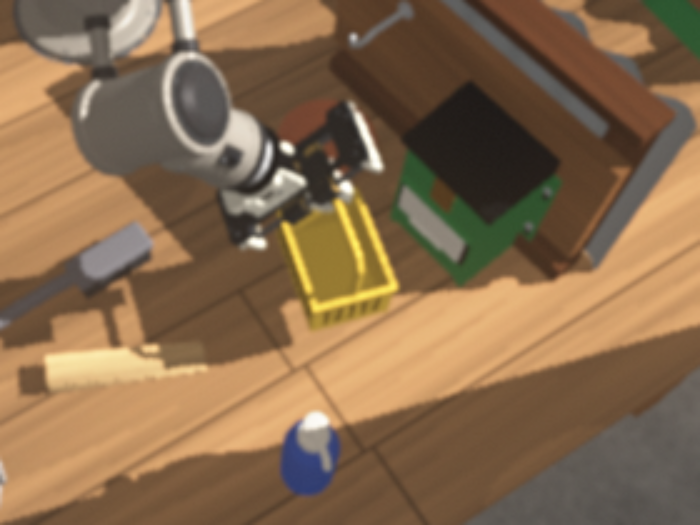

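The picture shows the basket lifted clear at (345,255), held by its handle's near end and roughly level, with the brush, wedge and bottle where they were.

Emit:
move_arm --pt "0.2 0.06 -0.06 0 0.02 -0.02" --pt "0.4 0.13 -0.12 0 0.04 -0.045" --pt "0.6 0.2 -0.18 0 0.06 -0.07" --pt "0.8 0.3 -0.24 0 0.084 -0.096" --pt "0.99 0.35 -0.28 0 0.084 -0.096" --pt "0.99 0.35 -0.28 0 0.084 -0.096"

```text
time: 6.25
tool_pos: [0.4994, 0.0917, 0.2637]
tool_rot: [2.441, -0.005, -3.006]
contact_force: [1.2, -0.5, -2.2]
opening: 0.0086
grip_force: 40.0
```

```bash
python3 hang.py .15,.292
```

```text
[0.4994 0.0917 0.2637] 0.00862972099942298 39.99910891056061 [-0.3498  0.4022  1.5427  0.6051  1.5747 -2.1712]
grip al,off,z -0.053671034190735184 0.2004060160854597 0.27819160782901825
.15,.292 [ 0.851  0.473  0.225  0.001 -0.002 -0.   ]
```

Emit:
move_arm --pt "0.2 0.12 0.06 0 0 0" --pt "0.4 0.24 0.11 0 0 0" --pt "0.6 0.36 0.17 0 0 0" --pt "0.85 0.47 0.22 0 0 0" --pt "0.85 0.47 0.22 0 0 0" --pt "0.85 0.47 0.22 0 0 0"

```text
time: 7.0
tool_pos: [0.4101, 0.129, 0.2776]
tool_rot: [2.441, -0.003, -3.007]
contact_force: [-0.2, 0.1, -1.6]
opening: 0.0086
grip_force: 40.0
```

```bash
python3 hang.py .15,.292 .075,.29 .075,.255
python3 - <<'E'
from h import *
for n in("top","scene"):
    im,P=cloud(n); ii=im.astype(int)
    if n=="top": cv2.imwrite("pics/t2.png",cv2.resize(im[130:330,120:380,::-1],None,fx=3,fy=3))
    al=(P-O)@V; off=(P-O)@N; z=P[...,2]
    y=(ii[...,0]>90)&(ii[...,2]<.5*ii[...,0])&(ii[...,1]>.7*ii[...,0])&(z>.1)&(z<.33)&(al>-.25)&(al<.02)&(off>.06)&(off<.26)
    A,F,Z=al[y],off[y],z[y]; t=Z>.265
    print(n,y.sum(),"all al",np.percentile(A,[1,99]),"off",np.percentile(F,[1,99]),"z",np.percentile(Z,[1,99]))
    if t.sum()>8: print(" bar",t.sum(),"al",A[t].min(),A[t].max(),"off",np.polyfit(A[t]+.109,F[t],1),"z",np.polyfit(A[t]+.109,Z[t],1))
    r=(Z>.19)&(Z<.24); print(" rim z fit",np.linalg.lstsq(np.c_[A[r]+.109,F[r]-.15,np.ones(r.sum())],Z[r],rcond=None)[0])
E
```

```text
[0.4101 0.129  0.2776] 0.008583371664360961 40.00032842159271 [-0.34    0.2185  1.7695  0.6098  1.5322 -2.1883]
grip al,off,z -0.13739159757617614 0.1516186920345304 0.29208620702891475
.15,.292 [ 0.015  0.011  0.011  0.001 -0.001 -0.   ]
.075,.29 [ 0.013  0.572  0.51   0.001 -0.001 -0.   ]
.075,.255 [ 0.012  0.346  0.777  0.001 -0.001 -0.   ]
top 885 all al [-0.1813 -0.0373] off [0.098  0.2013] z [0.1427 0.2983]
 bar 90 al -0.17295448793287108 -0.040586131011067283 off [-0.0085  0.1495] z [-0.0979  0.2964]
 rim z fit [-0.0209  0.0347  0.2144]
scene 1662 all al [-0.1773 -0.0363] off [0.0999 0.2042] z [0.1459 0.2982]
 bar 122 al -0.12562459695964717 -0.03955994829312314 off [-0.3976  0.1713] z [-0.2549  0.3007]
 rim z fit [0.0241 0.0369 0.2072]
```

View pics/t2.png

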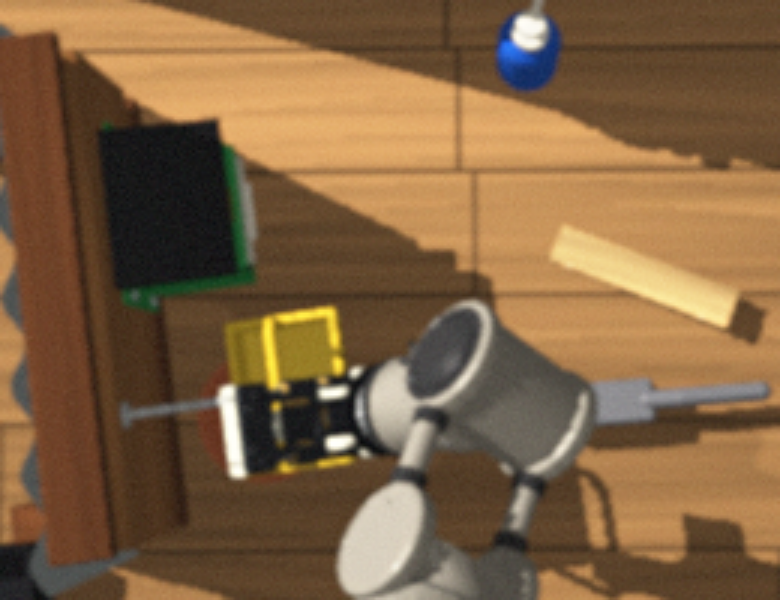

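The top view shows the basket parallel to the board at (285,350) with its middle in line with the hook (120–215,408), and the gripper is clear of the board.

Emit:
move_arm --pt "0.01 0.12 0.1 0 0 0" --pt "0.01 0.24 0.2 0 0 0" --pt "0.01 0.36 0.3 0 0 0" --pt "0.01 0.48 0.41 0 0 0" --pt "0.01 0.57 0.51 0 0 0" --pt "0.01 0.57 0.51 0 0 0"

```text
time: 7.85
tool_pos: [0.3973, 0.206, 0.2756]
tool_rot: [2.441, -0.004, -3.005]
contact_force: [0.2, 0.7, -1.5]
opening: 0.0089
grip_force: 40.0
```

```bash
python3 hang.py .075,.26 .075,.249
```

```text
[0.3973 0.206  0.2756] 0.008924186209326569 40.000659227371216 [-0.1734  0.1875  1.8166  0.6679  1.4307 -2.0772]
grip al,off,z -0.13984472907642687 0.0736634153835823 0.29007891891763615
.075,.26 [-0.011 -0.205  0.221  0.001 -0.002  0.   ]
.075,.249 [-0.011 -0.276  0.305  0.001 -0.002  0.   ]
```

Emit:
move_arm --pt "0 -0.07 0.07 0 0 0" --pt "0 -0.14 0.15 0 0 0" --pt "0 -0.2 0.22 0 0 0" --pt "0 -0.24 0.26 0 0 0" --pt "0 -0.27 0.3 0 0 0" --pt "0 -0.27 0.3 0 0 0"

```text
time: 8.6
tool_pos: [0.398, 0.2038, 0.2354]
tool_rot: [2.44, -0.004, -3.007]
contact_force: [-1.0, -0.7, 1.3]
opening: 0.0084
grip_force: 40.0
```

```bash
python3 hang.py .075,.247
```

```text
[0.398  0.2038 0.2354] 0.00844977329380398 40.00009775161743 [-0.1788  0.2374  1.8781  0.68    1.3456 -2.1507]
grip al,off,z -0.13949480705616812 0.07592224758410573 0.24994907586930645
.075,.247 [-0.006 -0.013  0.028  0.001 -0.002 -0.   ]
```

Emit:
move_arm --pt "0 -0.01 0.02 0 0 0" --pt "0 -0.01 0.02 0 0 0" --pt "0 -0.01 0.02 0 0 0" --pt "0 -0.01 0.02 0 0 0" --fingers -0.1

```text
time: 9.1
tool_pos: [0.398, 0.2043, 0.2332]
tool_rot: [2.441, -0.003, -3.007]
contact_force: [-0.3, -0.1, -0.1]
opening: 0.04
grip_force: 0.0
```

Emit:
move_arm --pt "0 0 -0.1 0 0 0" --pt "0 0 -0.25 0 0 0" --pt "0 0 -0.45 0 0 0" --pt "0 0 -0.7 0 0 0" --pt "0 0 -1 0 0 0" --pt "0 0 -1 0 0 0"

```text
time: 9.85
tool_pos: [0.4081, 0.1389, 0.3111]
tool_rot: [2.443, 0.0, -3.009]
contact_force: [-0.2, -0.5, -0.1]
opening: 0.0413
grip_force: 0.0
```

Run:
```python
from h import *
p,Rm=pose(); print(p,robot.observe()["contact_force"])
c=robot.read_camera("wrist"); cv2.imwrite("pics/w2.png",c["image"][...,::-1])
T0=R.from_euler("xyz",[np.pi,0,0]).as_matrix()
# retreat target above wedge
print(row(p+[0.05,-.1,.05],Rm))
```

```text
[0.4081 0.1389 0.3111] [-0.1862 -0.4596 -0.0862]
[-0.368 -0.486 -1.077  0.    -0.001 -0.   ]
```

View pics/w2.png

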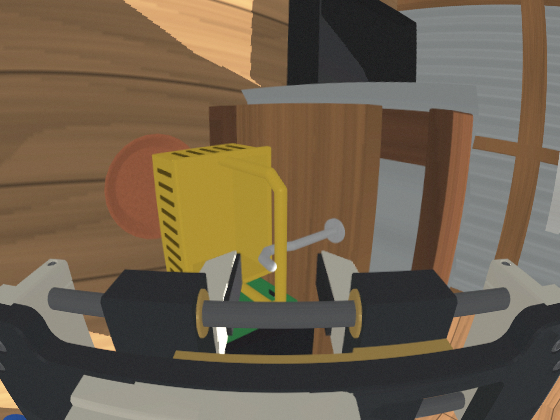

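The wrist view shows the basket hanging on the hook at (275,250) under its handle bar, free of the fingers. Next the wedge.

Emit:
move_arm --pt "-0.18 -0.25 -0.5 0 0 0" --pt "-0.36 -0.48 -1 0 0 0" --pt "-0.36 -0.48 -1 0 0 0" --pt "-0.36 -0.48 -1 0 0 0"

```text
time: 10.4
tool_pos: [0.4557, 0.0457, 0.354]
tool_rot: [2.439, -0.006, -3.006]
contact_force: [0.6, 0.0, 1.1]
opening: 0.0413
grip_force: 0.0
```

```bash
cat > wedge.py <<'E'
from h import *
out=[]
for n in("scene","top"):
    d=np.load(n+".npz");A=d["P"];ii=d["im"].astype(int)
    reg=(A[...,0]>.44)&(A[...,0]<.68)&(A[...,1]>-.38)&(A[...,1]<-.1)&(abs(A[...,2])<.06)
    z=A[...,2]
    m=(reg&(z>.007)).astype(np.uint8)
    k,l,s,_=cv2.connectedComponentsWithStats(m); 
    best=max(range(1,k),key=lambda i:s[i,4]*(abs(np.median(A[l==i][:,0])-.558)<.03))
    q=A[l==best]; 
    c,e=cv2.PCACompute(q[:,:2].astype(float),None); e=e[0]*np.sign(e[0][1]); nn=np.array([-e[1],e[0]])
    # axis as midline: per-slice mid of width
    a=(q[:,:2]-c[0])@e; b=(q[:,:2]-c[0])@nn
    S=np.linspace(a.min()+.02,a.max()-.03,10); mid=[];
    for s0 in S:
        t=abs(a-s0)<.009; mid.append(((np.percentile(b[t],4)+np.percentile(b[t],96))/2,np.ptp(np.percentile(b[t],[4,96]))))
    mid=np.array(mid); k1,k0=np.polyfit(S,mid[:,0],1)
    ang=np.degrees(np.arctan2(e[1],e[0]))+np.degrees(np.arctan(k1))
    E=np.array([np.cos(np.radians(ang)),np.sin(np.radians(ang))]); C=c[0]+nn*k0
    a=(q[:,:2]-C)@E; sl,z0=np.polyfit(a,q[:,2],1)
    print(n,len(q),"ang",ang,"C",C,"a",np.percentile(a,[0,1,99,100]),"width",mid[:,1],"slope",sl,"thick-end@z34",(.034-z0)/sl,"tip@z3",(.003-z0)/sl)
    lo=np.percentile(a,.5); print("  grip pt from thick end",C+E*(lo+.035),"tip",C+E*(lo+.2))
E
python3 wedge.py
python3 - <<'E'
from h import *
p,Rm=pose();print(p,robot.observe()["qpos"])
im,P=cloud("top"); cv2.imwrite("pics/t3.png",im[150:330,120:400,::-1])
E
```

```text
scene 729 ang 67.67617789305733 C [ 0.556  -0.2486] a [-0.0838 -0.082   0.1014  0.108 ] width [0.0396 0.0379 0.0389 0.0381 0.0369 0.0384 0.0378 0.0368 0.0367 0.0356] slope -0.13399831776014384 thick-end@z34 -0.10192602652067521 tip@z3 0.12942016138811488
  grip pt from thick end [ 0.5379 -0.2928] tip [ 0.6005 -0.1402]
top 708 ang 67.39520611029744 C [ 0.5556 -0.2447] a [-0.0869 -0.0843  0.0983  0.1081] width [0.0384 0.0378 0.0374 0.0372 0.0437 0.0383 0.0371 0.0366 0.0363 0.0361] slope -0.12969871707310385 thick-end@z34 -0.10109313720711874 tip@z3 0.13792233418360483
  grip pt from thick end [ 0.5364 -0.2908] tip [ 0.5998 -0.1384]
[0.4557 0.0457 0.354 ] [-0.465   0.2774  1.4712  0.5764  1.8003 -2.1532]
```

```bash
cat > w.py <<'E'
from h import *
import sys
def down(deg): return R.from_euler("xyz",[np.pi,0,np.radians(deg)]).as_matrix()
p,Rm=pose(); s=robot.observe(); print(p,s["opening"],s["grip_force"],s["contact_force"],"q",s["qpos"])
for a in sys.argv[1:]:
    x,y,z,d=map(float,a.split(",")); print(a,row((x,y,z),down(d)))
E
python3 w.py .5,-.05,.34,67.5 .537,-.292,.1,67.5
```

```text
[0.4555 0.0461 0.3542] 0.04136996706477208 0.0 [-1.0247  0.0771  0.2544] q [-0.4644  0.2769  1.4716  0.5764  1.8004 -2.1532]
.5,-.05,.34,67.5 [-0.312 -0.863 -0.547  0.132 -0.234  0.635]
.537,-.292,.1,67.5 [-0.364 -4.282 -0.296  0.132 -0.234  0.635]
```

Emit:
move_arm --pt "-0.08 -0.22 -0.14 0.011 -0.02 0.053" --pt "-0.16 -0.43 -0.27 0.022 -0.04 0.106" --pt "-0.23 -0.65 -0.4 0.033 -0.058 0.159" --pt "-0.31 -0.86 -0.55 0.044 -0.078 0.212" --pt "-0.31 -0.86 -0.55 0.055 -0.097 0.265" --pt "-0.31 -0.86 -0.55 0.066 -0.117 0.318" --pt "-0.31 -0.86 -0.55 0.077 -0.136 0.37" --pt "-0.31 -0.86 -0.55 0.088 -0.156 0.423" --pt "-0.31 -0.86 -0.55 0.099 -0.175 0.476" --pt "-0.31 -0.86 -0.55 0.11 -0.195 0.53" --pt "-0.31 -0.86 -0.55 0.121 -0.215 0.582" --pt "-0.31 -0.86 -0.55 0.132 -0.234 0.635" --fingers 0.5

```text
time: 11.95
tool_pos: [0.4996, -0.0494, 0.3411]
tool_rot: [3.14, 0.002, 1.175]
contact_force: [0.2, -0.3, 0.1]
opening: 0.0689
grip_force: 0.0
```

```bash
python3 w.py .537,-.292,.1,67.5
```

```text
[ 0.4996 -0.0494  0.3411] 0.0689369834799599 0.0 [ 0.2157 -0.3067  0.1192] q [-0.2497  0.2346  1.3613 -0.0027  1.5447  0.1462]
.537,-.292,.1,67.5 [-2.087  1.278  2.418  0.     0.001 -0.001]
```

Emit:
move_arm --pt "-0.5 0.3 0.5 0 0 0" --pt "-1 0.6 0.9 0 0 0" --pt "-1 0.6 0.9 0 0 0" --pt "-1 0.6 0.9 0 0 0"

```text
time: 12.45
tool_pos: [0.5173, -0.1661, 0.2506]
tool_rot: [3.141, -0.0, 1.177]
contact_force: [0.4, 0.7, 0.4]
opening: 0.0687
grip_force: 0.0
```

Emit:
move_arm --pt "-0.5 0.33 0.4 0 0 0" --pt "-1 0.65 0.9 0 0 0" --pt "-1 0.65 0.9 0 0 0" --pt "-1 0.65 0.9 0 0 0"

```text
time: 12.95
tool_pos: [0.5401, -0.2832, 0.1619]
tool_rot: [3.14, -0.0, 1.178]
contact_force: [-0.3, 0.1, -0.3]
opening: 0.0691
grip_force: 0.0
```

```bash
python3 w.py .537,-.292,.06,67.5 .537,-.292,.005,67.5
python3 - <<'E'
from h import *
c=robot.read_camera("wrist"); cv2.imwrite("pics/w3.png",c["image"][...,::-1])
E
```

```text
[ 0.5401 -0.2832  0.1619] 0.06908547643115319 0.0 [-0.3447  0.0855 -0.3196] q [-0.6089  0.5492  1.3741  0.0007  1.2164 -0.2161]
.537,-.292,.06,67.5 [-0.093  0.003  1.019  0.001 -0.    -0.   ]
.537,-.292,.005,67.5 [-0.093  0.002  1.569  0.001 -0.    -0.   ]
```

View pics/w3.png

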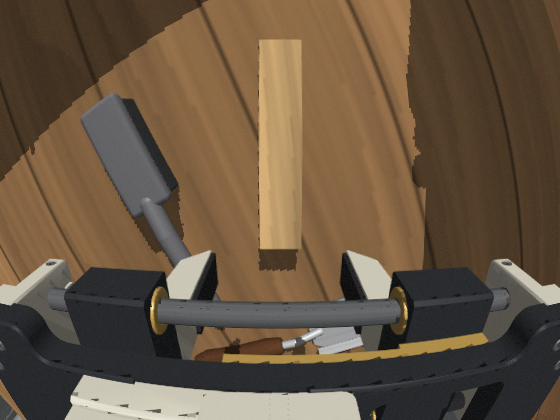

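The wrist view shows the wedge at columns 259–301, centred between the fingers and parallel to them, with its thick end at row 248 and thin edge at row 40. The brush is clear at left.

Run:
```python
from h import *
p,Rm=pose(); c=robot.read_camera("wrist"); z=c["range_z"]; f=210/np.tan(np.radians(c["vfov"])/2)
def w(u,v):
    x,y=u-c["cx"],v-c["cy"]; r=np.hypot(x,y); k=np.tan(r/f)/r*z[v,u]
    return Rm@((np.array(c["hand_eye"])@[x*k,-y*k,-z[v,u],1])[:3])+p
for uv in[(280,244),(280,252),(280,44),(280,37),(262,200),(298,200),(262,80),(298,80)]: print(uv,w(*uv))
```

```text
(280, 244) [ 0.526  -0.3223  0.0341]
(280, 252) [ 0.517  -0.3449  0.0008]
(280, 44) [ 0.5988 -0.1461  0.0034]
(280, 37) [ 0.602  -0.1384 -0.0017]
(262, 200) [ 0.5262 -0.2772  0.0262]
(298, 200) [ 0.5575 -0.2907  0.0246]
(262, 80) [ 0.5693 -0.1732  0.0092]
(298, 80) [ 0.6006 -0.1859  0.0084]
```

Emit:
move_arm --pt "-0.04 0.01 0.5 0 0 0" --pt "-0.08 0.01 0.9 0 0 0" --pt "-0.08 0.01 1.0 0 0 0" --pt "-0.08 0.01 1.0 0 0 0"

```text
time: 13.55
tool_pos: [0.539, -0.2913, 0.0634]
tool_rot: [3.137, 0.001, 1.179]
contact_force: [-0.3, 0.2, -0.0]
opening: 0.069
grip_force: 0.0
```

Emit:
move_arm --pt "0 0 0.2 0 0 0" --pt "0 0 0.4 0 0 0" --pt "0 0 0.56 0 0 0" --pt "0 0 0.56 0 0 0"

```text
time: 14.05
tool_pos: [0.5383, -0.2918, 0.006]
tool_rot: [3.139, 0.0, 1.178]
contact_force: [-0.6, -0.4, 0.7]
opening: 0.069
grip_force: 0.0
```

```bash
python3 w.py .538,-.292,.005,67.5
```

```text
[ 0.5383 -0.2918  0.006 ] 0.06901261830475217 0.0 [-0.5816 -0.4184  0.6929] q [-0.6219  0.7361  1.5115  0.0002  0.8915 -0.2295]
.538,-.292,.005,67.5 [-0.003 -0.002  0.01   0.001  0.     0.   ]
```

Emit:
move_arm --pt "0 0 0 0 0 0" --pt "0 0 0 0 0 0" --pt "0 0 0 0 0 0" --pt "0 0 0 0 0 0" --pt "0 0 0 0 0 0" --fingers -1 --newtons 55

```text
time: 14.68
tool_pos: [0.5384, -0.2922, 0.0063]
tool_rot: [3.138, 0.001, 1.178]
contact_force: [0.1, 0.2, 3.9]
opening: 0.0399
grip_force: 55.0
```

Emit:
move_arm --pt "0 0 -0.1 0 0 0" --pt "0 0 -0.25 0 0 0" --pt "0 0 -0.35 0 0 0" --pt "0 0 -0.35 0 0 0"

```text
time: 15.18
tool_pos: [0.5387, -0.2924, 0.0422]
tool_rot: [3.136, 0.001, 1.178]
contact_force: [-0.2, 0.6, -2.0]
opening: 0.0397
grip_force: 55.0
```

```bash
python3 w.py .6500,.0,.04,97.56
python3 - <<'E'
from h import *
print(LIP+.185*N, LIP+.2*N)
E
```

```text
[ 0.5387 -0.2924  0.0422] 0.03965950841442006 54.99592959880829 [-0.2037  0.6433 -2.0182] q [-0.6223  0.6863  1.4897  0.0001  0.9603 -0.2296]
.6500,.0,.04,97.56 [ 3.127 -0.091  0.018  0.002  0.001 -0.167]
[0.6509 0.0091 0.    ] [ 0.6529 -0.0058  0.    ]
```

Emit:
move_arm --pt "0.4 -0.02 0 0 0 0" --pt "0.8 -0.03 0 0 0 0" --pt "1 -0.03 0 0 0 0" --pt "1 -0.03 0 0 0 0"

```text
time: 15.68
tool_pos: [0.5739, -0.1974, 0.0406]
tool_rot: [3.139, 0.001, 1.18]
contact_force: [0.3, 0.4, -1.4]
opening: 0.0398
grip_force: 55.0
```

Emit:
move_arm --pt "0.4 -0.02 0 0 0 0" --pt "0.8 -0.03 0 0 0 0" --pt "1 -0.03 0 0 0 0" --pt "1 -0.03 0 0 0 0"

```text
time: 16.18
tool_pos: [0.6093, -0.1049, 0.0406]
tool_rot: [3.139, 0.001, 1.179]
contact_force: [0.7, -0.5, -1.3]
opening: 0.0396
grip_force: 55.0
```

```bash
python3 w.py .6529,-.0058,.042,97.56
```

```text
[ 0.6093 -0.1049  0.0406] 0.039596115849063494 54.996212124824524 [ 0.6728 -0.4591 -1.2881] q [-0.2937  0.6976  1.4714 -0.0015  0.9698  0.0985]
.6529,-.0058,.042,97.56 [ 1.082  0.025 -0.015  0.001  0.001 -0.167]
```

Emit:
move_arm --pt "0.3 0.01 0 0 0 -0.05" --pt "0.6 0.02 0 0 0 -0.1" --pt "0.9 0.02 0 0 0 -0.15" --pt "1 0.03 0 0 0 -0.167" --pt "1 0.03 0 0 0 -0.167"

```text
time: 16.8
tool_pos: [0.6501, -0.0148, 0.0405]
tool_rot: [3.14, 0.002, 1.702]
contact_force: [0.4, -0.3, -0.7]
opening: 0.0397
grip_force: 55.0
```

```bash
python3 w.py .6529,-.0058,.007,97.56
python3 - <<'E'
from h import *
# remeasure dispenser sides in top/scene, wedge line, basket
for n in("top","scene"):
    im,P=cloud(n); ii=im.astype(int); al=(P-O)@V; off=(P-O)@N; z=P[...,2]
    g=(ii[...,1]>ii[...,0]*1.3)&(ii[...,1]>ii[...,2]*1.2)&(off>-.01)&(off<.13)&(al>-.05)&(al<.25)&(z>.03)&(z<.25)
    bl=(ii.max(-1)<45)&(z>.2)&(z<.26)&(off>0)&(off<.15)&(al>-.02)&(al<.25)
    print(n,"green al",np.percentile(al[g],[1,99]),"off",np.percentile(off[g],[50,99]),"roof al",np.percentile(al[bl],[1,99]))
    w=(z>.03)&(z<.075)&(off>.11)&(off<.25)&(al>.03)&(al<.14)&(ii[...,0]>150)&(ii[...,2]>60)
    if w.sum()>20: print(" wedge",w.sum(),"off",np.percentile(off[w],[1,99]),"al fit",np.polyfit(off[w],al[w],1),np.percentile(al[w],[2,98]))
    y=(ii[...,0]>90)&(ii[...,2]<.5*ii[...,0])&(ii[...,1]>.7*ii[...,0])&(z>.08)&(z<.3)&(al>-.25)&(al<.02)&(off>.0)&(off<.2)
    print(" basket",y.sum(),np.percentile(al[y],[1,99]),np.percentile(off[y],[1,99]),np.percentile(z[y],[1,99]))
im,P=cloud("scene"); cv2.imwrite("pics/s4.png",cv2.resize(im[60:270,230:470,::-1],None,fx=2.8,fy=2.8))
p,Rm=pose(); c=robot.read_camera("wrist"); cv2.imwrite("pics/w4.png",c["image"][...,::-1])
E
```

```text
[ 0.6501 -0.0148  0.0405] 0.03966096655533779 54.99558985233307 [ 0.4201 -0.2944 -0.7163] q [-0.1397  0.747   1.366  -0.0021  1.0261 -0.2697]
.6529,-.0058,.007,97.56 [ 0.086  0.038  0.335  0.001  0.001 -0.   ]
top green al [-0.0042  0.1684] off [0.1013 0.1138] roof al [0.0095 0.1571]
 wedge 73 off [0.1873 0.2491] al fit [-0.4914  0.1925] [0.0607 0.1002]
 basket 1105 [-0.1351 -0.0378] [0.0212 0.1255] [0.1012 0.2563]
scene green al [0.0244 0.1742] off [0.1035 0.1142] roof al [0.0152 0.1616]
 wedge 128 off [0.1133 0.2487] al fit [0.0755 0.0714] [0.0691 0.1016]
 basket 1313 [-0.186 -0.035] [0.0001 0.1264] [0.1037 0.276 ]
```

View pics/s4.png

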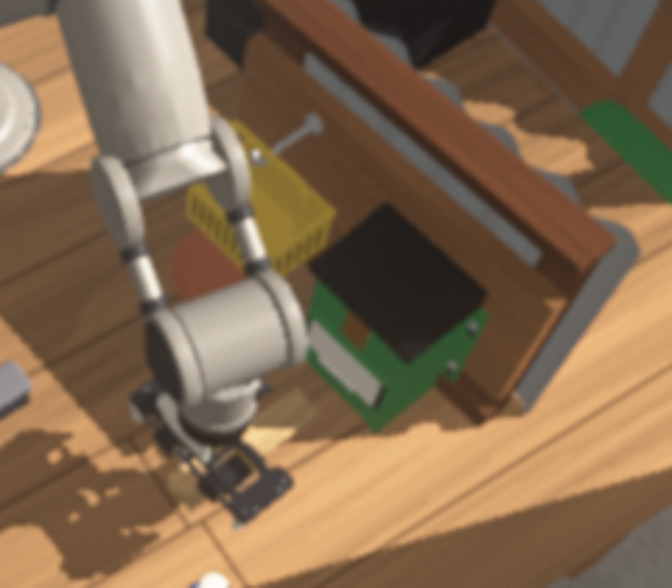

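View pics/w4.png

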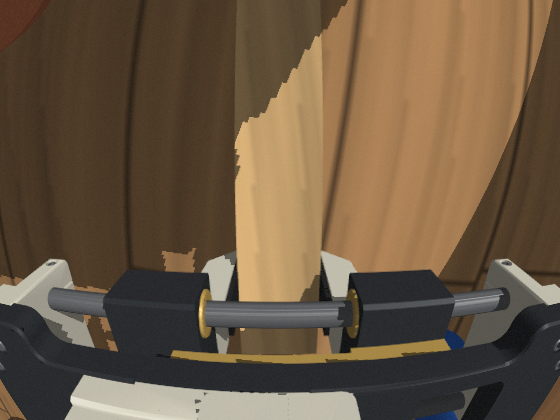

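The scene crop shows the basket hanging on the hook at (265,205) and the wedge held at (265,435), pointing at the dispenser's front. The wrist view shows the wedge running straight up the picture at columns 236–323.

Emit:
move_arm --pt "0 0.03 0.15 0 0 0" --pt "0.05 0.04 0.25 0 0 0" --pt "0.09 0.04 0.31 0 0 0" --pt "0.09 0.04 0.335 0 0 0" --pt "0.09 0.04 0.335 0 0 0"

```text
time: 17.62
tool_pos: [0.6531, -0.0041, 0.0071]
tool_rot: [3.139, 0.002, 1.703]
contact_force: [0.7, -0.3, -1.3]
opening: 0.0396
grip_force: 55.0
```

```bash
cat > st.py <<'E'
from h import *
p,Rm=pose(); s=robot.observe()
print(p,"al",(p-O)@V,"tip under lip",.105-((p-O)@N-.165),"yaw",np.degrees(s["tool_rot"][2]),"F",s["contact_force"],s["grip_force"],s["time"])
t=LIP+(.165-.04)*N;t[2]=.0063; print("to 40 under",row(t,R.from_euler("xyz",[np.pi,0,np.radians(97.56)]).as_matrix()))
E
python3 st.py
```

```text
[ 0.6531 -0.0041  0.0071] al 0.08589656255826482 tip under lip -0.03336432735683832 yaw 97.57580765574696 F [ 0.7101 -0.312  -1.274 ] 54.996052980422974 17.625
to 40 under [ 0.734 -0.004  0.007  0.001  0.001  0.   ]
```

Emit:
move_arm --pt "0.1 0 0.01 0 0 0" --pt "0.25 0 0.01 0 0 0" --pt "0.4 0 0.01 0 0 0" --pt "0.55 0 0.01 0 0 0" --pt "0.7 0 0.01 0 0 0" --pt "0.7 0 0.01 0 0 0"

```text
time: 18.38
tool_pos: [0.6437, 0.067, 0.0063]
tool_rot: [3.139, 0.001, 1.704]
contact_force: [-0.3, 2.0, 2.7]
opening: 0.0397
grip_force: 55.0
```

```bash
python3 st.py
cat > lift.py <<'E'
from h import *
# dispenser height change vs start: depth-based roof height, same pixels
for n in("scene","top"):
    a=np.load(n+".npz"); ims,Ps=[],[]
    for _ in range(3):
        im,P=cloud(n); Ps.append(P)
    P=np.mean(Ps,0); A=a["P"]; ii=a["im"].astype(int); al=(A-O)@V; off=(A-O)@N
    m=(ii.max(-1)<60)&(A[...,2]>.19)&(A[...,2]<.25)&(off>.005)&(off<.14)&(al>0)&(al<.2)&(im.astype(int).max(-1)<60)
    m=cv2.erode(m.astype(np.uint8),np.ones((5,5)))>0
    d=(P-A)[...,2][m]; print(n,m.sum(),"dz mm",np.nanmedian(d)*1000,np.nanmean(d)*1000)
E
python3 lift.py
```

```text
[0.6437 0.067  0.0063] al 0.08600840777094505 tip under lip 0.0383276047827618 yaw 97.65894688548322 F [-0.2598  1.978   2.7434] 54.99829351902008 18.375
to 40 under [ 0.017 -0.005  0.     0.001  0.     0.001]
scene 871 dz mm -0.030577454264518744 0.02217167465967525
top 1488 dz mm -0.05517055834189377 -0.06093501470088824
```

Emit:
move_arm --pt "0.05 0 0 0 0 0" --pt "0.1 0 0 0 0 0" --pt "0.15 0 0 0 0 0" --pt "0.2 0 0 0 0 0" --pt "0.2 0 0 0 0 0"

```text
time: 19.3
tool_pos: [0.6418, 0.0834, 0.0063]
tool_rot: [3.139, 0.004, 1.703]
contact_force: [1.6, -8.0, 3.5]
opening: 0.0397
grip_force: 55.0
```

```bash
python3 st.py;python3 lift.py
```

```text
[0.6418 0.0834 0.0063] al 0.08623459380415477 tip under lip 0.05488650396074636 yaw 97.55543371733513 F [ 1.6321 -7.9629  3.5332] 54.999935030937195 19.3
to 40 under [-0.149 -0.007  0.     0.001  0.001 -0.   ]
scene 722 dz mm 0.9144096137272406 1.1131722486448274
top 1458 dz mm 1.199839019906529 1.1752062070592166
```

Emit:
move_arm --pt "0.05 0 0 0 0 0" --pt "0.1 0 0 0 0 0" --pt "0.15 0 0 0 0 0" --pt "0.2 0 0 0 0 0" --pt "0.2 0 0 0 0 0" --pt "0.2 0 0 0 0 0"

```text
time: 20.35
tool_pos: [0.6392, 0.1031, 0.0063]
tool_rot: [3.139, 0.004, 1.702]
contact_force: [1.1, -9.3, 3.6]
opening: 0.0397
grip_force: 55.0
```

```bash
python3 st.py;python3 lift.py
python3 - <<'E'
from h import *
im,P=cloud("scene"); cv2.imwrite("pics/s5.png",cv2.resize(im[60:270,230:470,::-1],None,fx=2.8,fy=2.8))
E
```

```text
[0.6392 0.1031 0.0063] al 0.08626049581843993 tip under lip 0.07474996512228636 yaw 97.54343502324545 F [ 1.1    -9.2689  3.6365] 55.00045359134674 20.35
to 40 under [-0.347 -0.008  0.001  0.001  0.001 -0.   ]
scene 578 dz mm 3.8939083051727774 3.8434297958965553
top 1282 dz mm 4.056232010486077 4.091422498607942
```

View pics/s5.png

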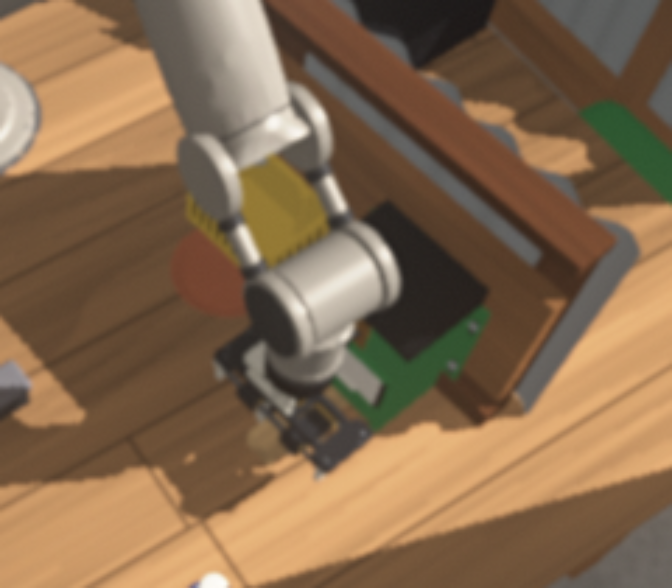

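The dispenser is lifted about 4 mm and the basket still hangs at (260,205) with no sign of being touched by the arm.

```bash
python3 -c "
from cell import robot
print(robot.hand_in())"
```

```text
the job is handed in; nothing more can be done
None
```

I handed the job in with the basket hanging on the hook and the dispenser measured about 4 mm off the shelf. The wedge is still gripped in place under it, and I touched none of the brush, trowel, saucer or bottle; the hand-in gave back no verdict.

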